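# Return an unused carton through the flap of the returns box and bolt the flap

### The arm

A 7-joint arm with a two-finger parallel gripper is mounted at the origin on a cart in front of the work surface, level with it; the furniture and walls round the work are solid. World frame = base frame: x ahead of the robot, y to its left, z up, the work surface at z = 0. Lengths are in m, angles in rad, forces in N, time in s.
With the tool pointing down it reaches from about 0.35 to 0.9 m from the base axis. Payload 7.2 kg.
Tool frame: the origin (TCP) lies midway between the tips of the shut fingers; the grasp point (between the pads) lies robot.grip_point_offset behind it (robot.grip_point_offset is the distance from the TCP to the grasp point, in m); z points along the fingers, y is the line along which they close (so a half turn about z gives the same grasp; the last joint's range is limited). The gripper opens to 85 mm and grips with 20 to 120 N. Pads are 22 mm wide; open, the fingers measure 114 mm over their backs; the gripper's body (76 mm by 85 mm) begins 54 mm behind the grasp point. The pads swing forward as they close: fully open they stand 13 mm farther back than shut.
Start: joints at [1.07, 0.411, -0.013, 1.596, 0.006, 1.134, -0.082], TCP at [0.262, -0.567, 0.231] pointing down, gripper open.
Joint ranges: [-2.95, 2.95], [-0.29, 1.99], [-1.47, 1.44], [0.14, 2.54], [-1.03, 4.17], [0.13, 1.85], [-2.86, 2.86]. Speed limits (rad/s): [2.39, 2.39, 3.01, 3.01, 3.14, 3.14, 3.14].

### API

Orientations are given as [roll, pitch, yaw] about the fixed x, y, z axes, in that order (R = Rz(yaw) Ry(pitch) Rx(roll)).
In Python, from workcell import status, optics, workorder, robot gives the robot as it stands.
- The arm moves only by the tool play_rows, never from a script. Its arguments are lists of equal length, an entry for each row: "angular": the turn, a rotation vector about the tool's x, y, z in degrees, a list of three; "dp": the shift along the tool's x, y, z in m, a list of three; "gripper": the gripper's target within -1 to 1 (fully open at 1, half-way at 0, shut at -1). In form: {"angular": [[rx, ry, rz], ...], "dp": [[dx, dy, dz], ...], "gripper": [gripper, ...]}. A call has 1 to 10 rows; each row is the pose to reach, as a shift and turn from the pose commanded when the call began, along the tool's axes at that moment; what a row does not reach only later rows make up. A row lasts 1/10 s, in which the tool goes at most 50 mm and 8.59 degrees, less where a joint would pass 70% of its speed; a pose out of reach is approached as far as the arm can. A call with a gripper value outside its range is refused whole. The fingers move at their own pace and stop on an object; "grip_force" is the grip in N (left out, the last holds). Time passes only in rows, so rows that repeat a pose let the fingers close. It gives the time, the measured TCP pose, the force, the opening and the grip force at its end, in the units of the state.
- status.state(): the state, without advancing time (a new reading comes with each control period).
- optics.read_camera(name): name is "scene" or "top" or "wrist"; returns the picture (480x640x3 uint8, blue, green, red); there is no depth.
- optics.calibration(name): a dict with "fx", "fy", "cx", "cy" (pixels), "R" (3x3) and "t" (3): a world point X has camera coordinates R X + t. Camera axes: x right, y down, z forward; pixel columns grow to the right and rows downward; lengths in m; the calibration is good to about 2 mm. A picture is of the moment at which its call begins: read the wrist's pose just before it. calibration takes no time and is no camera call; for the wrist camera it gives the pose at the moment of the call.
- workorder.hand_in(): hands the job in; it is judged then, once.
The state is a dict: "time": time; "q": joint angles; "qd": joint speeds; "tau": joint torques, N m; "eef_pos": TCP position; "orientation": TCP orientation; "ft_force": force on the tool from outside, world axes, zero at the start; "moment": the same for the moment, N m; "opening": finger opening in m; "grasp_force": force on a finger pad.
Only numpy, scipy, OpenCV 4.12 (cv2) and the standard library are available. Lean on these libraries where they do the work, as an engineer would, in place of code of your own. Each camera call takes 0.05 s, during which the arm holds its last target. There are 200 camera calls.

### The job

Return the small flat cream carton in front of the white returns box into it: push it along the worktop with your fingertips, long way first, between the guide rails and in under the hanging flap until all of it is so far inside that the flap swings shut behind it once you have withdrawn your fingers. Then, with the flap shut, push the black knob of the bolt fully across towards the flap to lock it. Only push: do not take the carton between the fingers, lift it or tip it, and leave the other things on the worktop where they are.

Things in the scene. Friction and masses are not known exactly. Their poses are not given: they have to be found in the camera images.
- strip_carton: the carton to return: small flat cream-coloured printed cardboard carton with a dark band, 45 x 75 x 22 mm, about 30 g, loose, lying flat; the flat one that lies alone in front of the mouth. Origin: centre of its underside; x along the 45 mm width, y along the 75 mm length, z up
- returns_box: the returns box, fixed: white sheet metal, blue lintel, closed clear roof window, no floor (things slide on the worktop itself). Origin and axes as point mouth: x level into the box, y to the left as one looks in, z up. Spans x -6 to 235, y -166 to 104, z 0 to 186 mm. Empty inside but for the rails. The bolt is on the front plate on the -y side (right of the mouth as one looks in)
- mouth (a point): middle of the box's mouth on the worktop; axes as returns_box, x = 0 at the back face of the 6 mm front plate. The mouth is 160 mm wide (y -80 to 80) and open up to z = 156 mm, where the lintel begins
- lane (a point): start of the straight lane between the two steel guide rails, on the worktop, 50 mm in front of the mouth; axes as returns_box. The rails are 10 mm high and 4 mm thick; the lane is 64 mm wide and runs on 250 mm into the box. In front of this point the rails flare out over 60 mm to a width of 108 mm
- flap (a joint): top-hung aluminium flap in the mouth, 164 mm wide, blue push plate. 0 = shut (hanging), swings only inward, to 1.45 rad; about 80 g, moves freely, falls shut by its own weight. The carton lifts it when pushed in. Its edge then drags over the carton's top and drops behind it only when the carton's rear end is about 45 mm or more past the mouth; it rests lightly on the fingers meanwhile
- flap_edge (a point): middle of the flap's black rubber lower edge: 16 mm above the worktop when shut. The flap's level hinge lies 152 mm above the worktop, 3.5 mm behind the mouth's x = 0. To follow the carton 50 mm in under the lintel the tool must be tilted about 40 degrees, fingertips leading
- bolt (a joint): steel barrel bolt on the front plate, slides level along the box's +y, towards the flap, into a staple on the flap. 0 = drawn fully back, 0.025 m = fully home (end stop). About 1.5 N of friction; it stays where it is left
- bolt_knob (a point): centre of the bolt's black ball knob, 18 mm in diameter, on a 7 mm stem; 44 mm in front of the mouth's x = 0 and 95 mm above the worktop, free on both sides; to lock, push it from its -y side along the box's +y
- needle_carton: bystander: larger white and grey carton, 60 x 105 x 42 mm; origin: centre of its underside
- gauze_carton: bystander: white and green carton, 50 x 70 x 35 mm; origin: centre of its underside
- pill_bottle: bystander: blue pill bottle with a white cap, 49 mm across, 87 mm high; origin: centre of its underside
- vial: bystander: glass vial with a blue cap, 22 mm across, 58 mm high; origin: centre of its underside
Mind the look-alikes: they are no part of the job. What is shaped like the strip_carton but blue is not meant.

How it is judged:
By the outcome, as a careful person would: the job done as asked, in the order asked, and still so for the second after the job is handed in, with the robot touching nothing.
It also fails if it takes over 61 s, if anything falls off the work surface, if the arm or the gripper's body presses on something with over 40 N, if the wrist force passes 120 N, or if a joint passes its speed limit or range.

## Working session

There is one attempt and no reset: what is moved stays moved. The work goes in short steps, Python scripts to look and compute and a tool call to move; the robot and the scene stay as the last step left them, time stands still between calls to the robot, and variables do not carry over. Pictures are saved under pics/ and viewed, at most 10 in all, crops included, and the job is handed in when it is done.

Besides the shell and the picture viewer there is one more tool, called after "Emit:" as name(argument=value, ...) on one line, values as JSON. play_rows: Moves the arm, as the interface text tells. Its arguments: {"type":"object","properties":{"angular":{"type":"array","items":{"type":"array","items":{"type":"number"}}},"dp":{"type":"array","items":{"type":"array","items":{"type":"number"}}},"gripper":{"type":"array","items":{"type":"number"}},"grip_force":{"type":"number"}},"required":["angular","dp","gripper"]}

```bash
mkdir -p pics; ls
python3 - <<'E'
from workcell import status, optics, workorder, robot
import cv2,numpy as np
s=status.state();print({k:np.round(v,3) for k,v in s.items()}); print(robot.grip_point_offset)
for n in("scene","top"):
    cv2.imwrite(f"pics/{n}0.png",optics.read_camera(n)); c=optics.calibration(n); print(n,c["fx"],c["cx"],c["cy"],np.round(c["R"],3).tolist(),np.round(c["t"],3), -np.array(c["R"]).T@c["t"])
E
```

```text
pics
{'time': np.float64(0.0), 'q': array([ 1.07 ,  0.412, -0.013,  1.597,  0.006,  1.134, -0.082]), 'qd': array([ 0.001,  0.001,  0.   , -0.001,  0.   , -0.001, -0.001]), 'tau': array([ 1.0000e-03, -6.0062e+01,  6.8300e-01, -2.9941e+01,  1.4000e-02,
        1.0000e-02, -0.0000e+00]), 'eef_pos': array([ 0.262, -0.567,  0.23 ]), 'orientation': array([-3.14 ,  0.   ,  0.433]), 'ft_force': array([-0.18 , -0.701, -0.509]), 'moment': array([-0.041,  0.015, -0.039]), 'grasp_force': np.float64(0.0), 'opening': np.float64(0.085)}
0.0187
scene 520.8722588522382 323.70167286117015 241.32081641365005 [[-0.754, -0.656, 0.014], [-0.442, 0.492, -0.75], [0.486, -0.572, -0.661]] [0.298 0.436 0.575] [0.13791637 0.31080467 0.70286307]
top 439.0900779204412 315.7324343482341 246.75667504781825 [[0.019, -1.0, -0.004], [-0.988, -0.018, -0.156], [0.156, 0.007, -0.988]] [-0.178  0.587  0.896] [ 0.44309009 -0.17325243  0.97569007]
```

View pics/scene0.png

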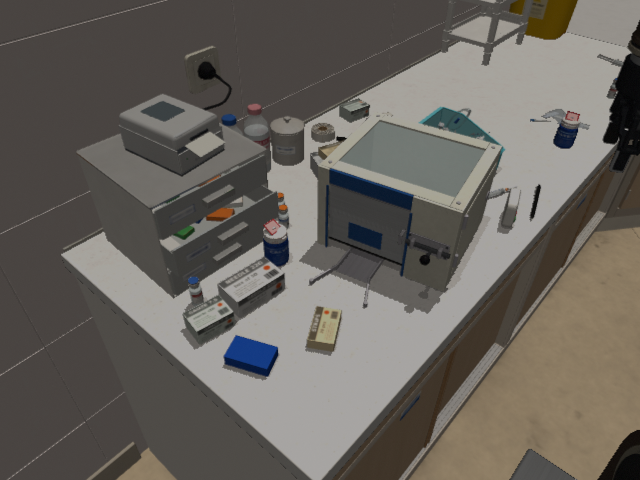

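View pics/top0.png

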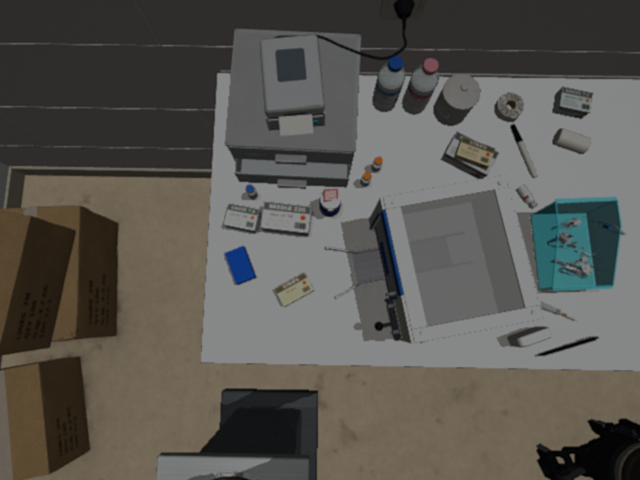

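The scene picture shows the cream carton at about (324,328), the blue look-alike at (251,355), the needle and gauze cartons at (252,285) and (209,318), the box mouth at (365,235) and the bolt knob at (425,260). In the top picture the cream carton is at (294,290), the blue one at (240,265) and the rail tips at (325,249) and (337,297). Another cream carton, at top (473,153), lies stacked behind the box. The one meant is at top (294,290): it is cream, flat and alone in front of the mouth. I'll confirm it in a crop.

Run:
```python
import cv2,numpy as np
a=cv2.imread("pics/top0.png")[170:350,260:420]; b=cv2.imread("pics/scene0.png")[220:370,280:460]
a=cv2.resize(a,None,fx=3,fy=3,interpolation=cv2.INTER_CUBIC);b=cv2.resize(b,(320,267),interpolation=cv2.INTER_CUBIC)
o=np.zeros((540,800,3),np.uint8);o[:,:480]=a;o[:267,480:]=b
cv2.imwrite("pics/crop0.png",o)
```

```text
(no output)
```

View pics/crop0.png

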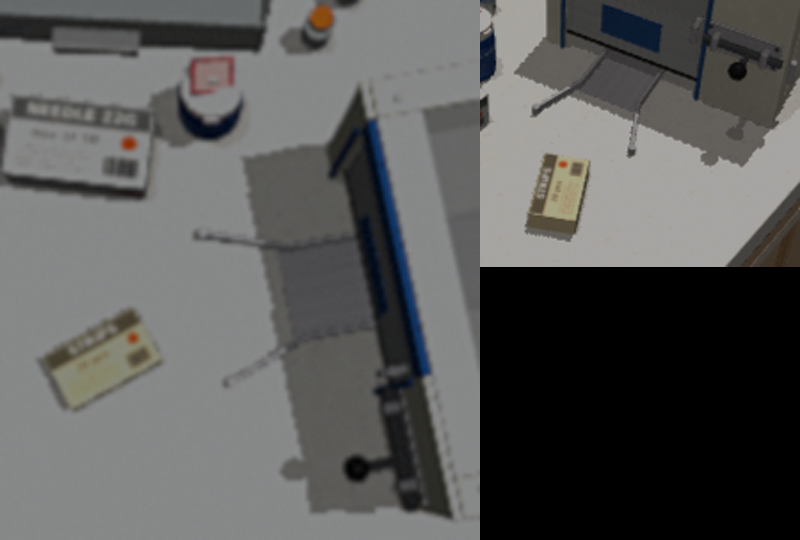

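The crop confirms it: a cream "STRIPS" carton with a dark band, alone in front of the flared rails. Its corners in the crop are (40,357), (133,309), (162,358) and (75,408). Next I'll fit the poses.

```bash
cat > h.py <<'E'
import numpy as np,cv2
from workcell import status, optics
from scipy.optimize import least_squares
from scipy.spatial.transform import Rotation as Ro
C={n:optics.calibration(n) for n in("scene","top")}
def proj(n,X,c=None):
    c=c or C[n];p=np.array(c["R"])@X+np.array(c["t"]);return np.array([c["fx"]*p[0]/p[2]+c["cx"],c["fy"]*p[1]/p[2]+c["cy"]])
def back(n,uv,z,c=None):
    c=c or C[n];R=np.array(c["R"]);o=-R.T@c["t"];d=R.T@[(uv[0]-c["cx"])/c["fx"],(uv[1]-c["cy"])/c["fy"],1];return o+d*(z-o[2])/d[2]
def rz(a):return Ro.from_euler('z',a).as_matrix()
E
python3 - <<'E'
from h import *
obs=[("top",(326,248),(-.11,.056,.01)),("top",(335,297.7),(-.11,-.056,.01)),("scene",(312,282),(-.11,.056,.01)),("scene",(365,305.5),(-.11,-.056,.01)),
("top",(353.5,251.5),(-.05,.034,.01)),("top",(358.5,284.5),(-.05,-.034,.01)),("top",(379,326),(-.044,None,.095)),("scene",(425,260),(-.044,None,.095)),
("top",(381.7,198),(-.006,.104,.186)),("top",(411,342),(-.006,-.166,.186))]
def res(p):
    r=[]
    for n,uv,X in obs:
        X=[p[3] if v is None else v for v in X]
        r+=list(proj(n,rz(p[2])@X+[p[0],p[1],0])-uv)
    return np.array(r)
s=least_squares(res,[.43,-.3,-1.5,-.12],loss='soft_l1');print("box",s.x,np.degrees(s.x[2]));print(np.round(res(s.x).reshape(-1,2),1))
cr=[(40,357),(133,309),(162,358),(75,408)]
P=np.array([back("top",(260+u/3,170+v/3),.022) for u,v in cr]);print(P.round(4),P.mean(0),[np.linalg.norm(P[i]-P[i-1]).round(4) for i in range(4)])
d=P[1]-P[0]+P[2]-P[3];yaw=np.arctan2(d[1],d[0]);print("carton long axis yaw",np.degrees(yaw))
M=rz(s.x[2]);print("carton in box frame",(M.T@(P-[s.x[0],s.x[1],0]).T).T.round(4), (M.T@(P.mean(0)-[s.x[0],s.x[1],0])).round(4), np.degrees(yaw-s.x[2]))
print("knob",M@[-.044,s.x[3],.095]+[s.x[0],s.x[1],0])
E
```

```text
box [ 0.56185777 -0.30789276 -1.3502486  -0.13040207] -77.36354608553916
[[-0.4  0.5]
 [ 1.   0.4]
 [-1.9 -0.9]
 [ 0.  -2.3]
 [ 0.6  1.2]
 [ 2.2 -1.8]
 [-0.6  0.7]
 [-0.6  0.2]
 [-4.7 -0.3]
 [ 0.1  1.7]]
[[ 0.4996 -0.0762  0.022 ]
 [ 0.5356 -0.1426  0.022 ]
 [ 0.5005 -0.1644  0.022 ]
 [ 0.4636 -0.1026  0.022 ]] [ 0.49983605 -0.12145972  0.022     ] [np.float64(0.0446), np.float64(0.0755), np.float64(0.0413), np.float64(0.072)]
carton long axis yaw -60.32824733499671
carton in box frame [[-0.2397 -0.0101  0.022 ]
 [-0.167   0.0106  0.022 ]
 [-0.1535 -0.0284  0.022 ]
 [-0.2218 -0.051   0.022 ]] [-0.1955 -0.0197  0.022 ] 17.035298750542452
knob [ 0.42498871 -0.29348584  0.095     ]
```

Emit:
play_rows(angular=[[0, 0, -4], [0, 0, -12], [0, 0, -20], [0, 0, -28], [0, 0, -36], [0, 0, -44], [0, 0, -52], [0, 0, -60], [0, 0, -67], [0, 0, -73]], dp=[[0.02, -0.015, -0.01], [0.06, -0.045, -0.03], [0.1, -0.077, -0.05], [0.14, -0.108, -0.07], [0.18, -0.139, -0.07], [0.22, -0.17, -0.07], [0.26, -0.2, -0.07], [0.3, -0.231, -0.07], [0.34, -0.262, -0.07], [0.37, -0.286, -0.07]], gripper=[-0.7, -0.7, -0.7, -0.7, -0.7, -0.7, -0.7, -0.7, -0.7, -0.7])

```text
time: 1.1
eef_pos: [0.4769, -0.1537, 0.3013]
orientation: [-3.142, 0.0, 1.712]
ft_force: [1.2, -1.8, 0.5]
opening: 0.0131
grasp_force: 0.0
```

Emit:
play_rows(angular=[[0, 0, -3], [0, 0, -5], [0, 0, -5], [0, 0, -5]], dp=[[-0.015, -0.013, 0], [-0.03, -0.02, 0], [-0.03, -0.02, 0], [-0.03, -0.02, 0]], gripper=[-0.7, -0.7, -0.7, -0.7])

```text
time: 1.5
eef_pos: [0.4607, -0.1879, 0.301]
orientation: [-3.141, -0.001, 1.792]
ft_force: [0.3, -0.2, -0.1]
opening: 0.0129
grasp_force: 0.0
```

Run:
```python
from h import *
s=status.state();c=optics.calibration("wrist");cv2.imwrite("pics/w1.png",optics.read_camera("wrist"))
print({k:np.round(v,3) for k,v in s.items()})
R=np.array(c["R"]);o=-R.T@c["t"];T=Ro.from_euler('xyz',s["orientation"]).as_matrix()
print("cam in tool",T.T@(o-s["eef_pos"]),"axes in tool (rows)",np.round(R@T,2)); np.savez("w1.npz",R=R,t=c["t"],fx=c["fx"],fy=c["fy"],cx=c["cx"],cy=c["cy"])
```

```text
{'time': np.float64(1.5), 'q': array([ 0.69 ,  0.169, -0.454,  1.774,  0.078,  1.217,  0.435]), 'qd': array([-0.009, -0.002, -0.014, -0.003, -0.005, -0.   , -0.002]), 'tau': array([ 6.0400e-01, -4.0956e+01, -1.4310e+00, -3.0899e+01,  1.5200e-01,
        2.0000e-02,  1.5300e-01]), 'eef_pos': array([ 0.461, -0.188,  0.301]), 'orientation': array([-3.141e+00, -1.000e-03,  1.792e+00]), 'ft_force': array([ 0.298, -0.157, -0.128]), 'moment': array([-0.044,  0.021, -0.068]), 'grasp_force': np.float64(0.0), 'opening': np.float64(0.013)}
cam in tool [ 0.07575663 -0.00030682 -0.14329607] axes in tool (rows) [[ 0.    1.   -0.  ]
 [-0.96 -0.   -0.29]
 [-0.29  0.    0.96]]
```

View pics/w1.png

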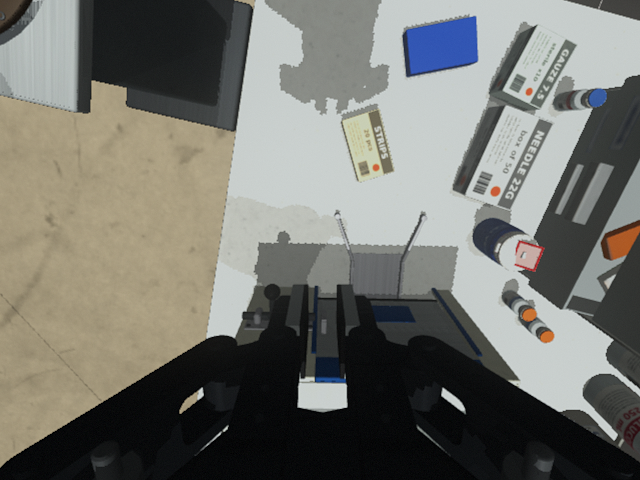

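The wrist picture shows the carton with corners at about (341,121), (376,105), (395,173) and (361,182), rail tips at (337,212) and (423,213), lane starts at (352,251) and (402,253), and the knob at (272,292). The camera is mounted on the side away from the box.

Run:
```python
from h import *
d=np.load("w1.npz");C["w"]={k:d[k] for k in d.files}
im=cv2.imread("pics/w1.png").astype(int)
m=((im[...,2]-im[...,0]>18)|(im.sum(2)<330)).astype(np.uint8)[95:195,325:410]
n,l,st,_=cv2.connectedComponentsWithStats(m);i=1+st[1:,4].argmax()
r=cv2.minAreaRect(np.argwhere(l==i)[:,::-1].astype(np.float32));cr=cv2.boxPoints(r)+[325,95];print(st[i],cr.round(1).tolist())
obs=[("top",(326,248),(-.11,.056,.01)),("top",(335,297.7),(-.11,-.056,.01)),("scene",(312,282),(-.11,.056,.01)),("scene",(365,305.5),(-.11,-.056,.01)),
("w",(337,212),(-.11,-.056,.01)),("w",(423,213),(-.11,.056,.01)),("w",(352,251),(-.05,-.034,.01)),("w",(402,253),(-.05,.034,.01)),("w",(272,292),(-.044,None,.095)),
("top",(379,326),(-.044,None,.095)),("scene",(425,260),(-.044,None,.095)),("top",(411,342),(-.006,-.166,.186))]
def res(p):
    return np.concatenate([proj(n,rz(p[2])@[p[3] if v is None else v for v in X]+[p[0],p[1],0])-uv for n,uv,X in obs])
s=least_squares(res,[.56,-.3,-1.35,-.13],loss='soft_l1');print("box",s.x,np.degrees(s.x[2]));print(np.round(res(s.x).reshape(-1,2),1).tolist())
np.save("box.npy",s.x);M=rz(s.x[2]);b=np.array([s.x[0],s.x[1],0])
for c4 in (cr,[(341,121),(376,105),(395,173),(361,182)]):
    P=np.array([back("w",u,.022) for u in c4]);B=(P-b)@M;print(B[:,:2].round(4).tolist(),P.mean(0).round(4),B.mean(0).round(4),[np.linalg.norm(P[i]-P[i-1]).round(4) for i in range(4)])
    for i in range(4): e=B[i]-B[i-1];print(np.degrees(np.arctan2(e[1],e[0])).round(1),end=' ')
print("knob",M@[-.044,s.x[3],.095]+b)
```

```text
[  16   14   53   73 2264] [[339.8, 118.6], [378.4, 107.8], [396.1, 170.9], [357.5, 181.7]]
box [ 0.56363233 -0.30424921 -1.32911702 -0.13060307] -76.1527958363519
[[-2.3, 0.8], [0.1, 0.4], [-3.1, 0.6], [-0.5, -1.6], [-1.7, 2.3], [-0.4, -0.5], [0.2, 6.7], [1.2, 3.8], [-0.7, -0.6], [-1.0, 0.1], [-1.5, 0.1], [-0.1, 0.3]]
[[-0.2259, -0.0502], [-0.2367, -0.0061], [-0.1649, 0.0172], [-0.1529, -0.0291]] [ 0.5004 -0.1189  0.022 ] [-0.1951 -0.0171  0.022 ] [np.float64(0.076), np.float64(0.0455), np.float64(0.0755), np.float64(0.0478)]
-163.9 103.7 17.9 -75.4 [[-0.2232, -0.0489], [-0.2398, -0.0089], [-0.1624, 0.016], [-0.1524, -0.0249]] [ 0.5009 -0.1194  0.022 ] [-0.1945 -0.0166  0.022 ] [np.float64(0.0748), np.float64(0.0433), np.float64(0.0812), np.float64(0.0421)]
-161.3 112.4 17.8 -76.2 knob [ 0.42629425 -0.29278565  0.095     ]
```

```bash
cat >> h.py <<'E'
BX=np.array([.563,-.305,0]);BY=np.radians(-76.7);M=rz(BY)
def tool(head,tilt):  # head deg in box frame
    a=BY+np.radians(head);t=np.radians(tilt);h=np.array([np.cos(a),np.sin(a),0]);z=np.sin(t)*h-np.cos(t)*np.array([0,0,1.]);y=np.array([-h[1],h[0],0])
    return np.c_[np.cross(y,z),y,z]
def rel(targets,s=None):
    s=s or status.state();T=Ro.from_euler('xyz',s["orientation"]).as_matrix();p=np.array(s["eef_pos"])
    print("now box",(M.T@(p-BX)).round(4),"F",np.round(s["ft_force"],1),"t",s["time"])
    for (x,y,z,hd,ti) in targets:
        w=M@[x,y,z]+BX
        print("dp",(T.T@(w-p)).round(4).tolist(),"ang",np.degrees(Ro.from_matrix(T.T@tool(hd,ti)).as_rotvec()).round(1).tolist(),"world",w.round(3))
E
cat > arc.py <<'E'
from h import *
def arc(s,off=.0455,x0=-.195,y0=-.0175,h0=17.,R=.398):
    # carton centre after path s; TCP behind it
    L=R*np.radians(h0);a=np.radians(h0)
    if s<0: th=a;x=x0+s*np.cos(a);y=y0+s*np.sin(a)
    elif s<L: th=a-s/R;x=x0+R*(np.sin(a)-np.sin(th));y=y0+R*(np.cos(th)-np.cos(a))
    else: th=0;x=x0+R*np.sin(a)+s-L;y=y0+R*(1-np.cos(a))
    return (x-off*np.cos(th),y-off*np.sin(th),np.degrees(th))
E
python3 - <<'E'
from arc import *
x,y,h=arc(-.03);print(x,y,h)
rel([(x,y,.12,h,40),(x,y,.011,h,40)])
E
```

```text
-0.26720100907520916 -0.039574063706566624 17.0
now box [-0.1378 -0.0724  0.3011] F [ 0.2  0.9 -0.5] t 1.55
dp [0.1296, 0.0315, 0.1812] ang [-6.1, -39.7, -16.8] world [ 0.463 -0.054  0.12 ]
dp [0.1295, 0.0315, 0.2902] ang [-6.1, -39.7, -16.8] world [ 0.463 -0.054  0.011]
```

Emit:
play_rows(angular=[[-0.6, -4, -1.7], [-1.5, -10, -4.2], [-2.4, -16, -6.7], [-3.4, -22, -9.2], [-4.3, -28, -11.7], [-5.2, -34, -14.2], [-6.1, -39.7, -16.8], [-6.1, -39.7, -16.8], [-6.1, -39.7, -16.8], [-6.1, -39.7, -16.8]], dp=[[0.013, 0.003, 0.018], [0.033, 0.008, 0.045], [0.053, 0.013, 0.075], [0.073, 0.018, 0.1], [0.093, 0.023, 0.13], [0.113, 0.028, 0.16], [0.13, 0.0315, 0.18], [0.13, 0.0315, 0.181], [0.13, 0.0315, 0.181], [0.13, 0.0315, 0.181]], gripper=[-0.7, -0.7, -0.7, -0.7, -0.7, -0.7, -0.7, -0.7, -0.7, -0.7])

```text
time: 2.55
eef_pos: [0.4625, -0.0533, 0.1198]
orientation: [-3.139, 0.697, 2.103]
ft_force: [-0.4, -0.4, -0.5]
opening: 0.013
grasp_force: 0.0
```

Run:
```python
from arc import *
s=status.state();print(np.round(s["q"],2),np.round(s["orientation"],3))
x,y,h=arc(-.03)
rel([(x,y,.12,h,40),(x,y,.05,h,40),(x,y,.012,h,40)])
```

```text
[-0.02  0.37 -0.58  2.32  1.18  1.   -0.97] [-3.139  0.697  2.103]
now box [-0.2681 -0.0399  0.1198] F [-0.4 -0.4 -0.5] t 2.55
dp [-0.0008, 0.0001, 0.0005] ang [-0.0, -0.1, 0.1] world [ 0.463 -0.054  0.12 ]
dp [0.0441, 0.0002, 0.0542] ang [-0.0, -0.1, 0.1] world [ 0.463 -0.054  0.05 ]
dp [0.0684, 0.0003, 0.0833] ang [-0.0, -0.1, 0.1] world [ 0.463 -0.054  0.012]
```

Emit:
play_rows(angular=[[0, 0, 0], [0, 0, 0], [0, 0, 0], [0, 0, 0], [0, 0, 0], [0, 0, 0]], dp=[[0.015, 0, 0.018], [0.03, 0, 0.036], [0.045, 0, 0.055], [0.057, 0, 0.07], [0.066, 0, 0.081], [0.067, 0, 0.082]], gripper=[-0.7, -0.7, -0.7, -0.7, -0.7, -0.7])

```text
time: 3.15
eef_pos: [0.4635, -0.057, 0.0141]
orientation: [-3.14, 0.698, 2.096]
ft_force: [-0.1, 0.1, 0.6]
opening: 0.0128
grasp_force: 0.0
```

Run:
```python
from arc import *
s=status.state();print(np.round(s["q"],2),np.round(s["eef_pos"],4),s["ft_force"])
a=optics.read_camera("wrist");b=optics.read_camera("scene")[200:420,200:440]
b=cv2.resize(b,(400,367),interpolation=cv2.INTER_CUBIC);a=cv2.resize(a,(400,300))
t=cv2.resize(optics.read_camera("top")[170:350,240:440],(400,360),interpolation=cv2.INTER_CUBIC)
o=np.zeros((600,800,3),np.uint8);o[:300,:400]=a;o[:367,400:]=b;o[300:,:400]=t[:300]
cv2.imwrite("pics/pre.png",o)
```

```text
[-0.08  0.64 -0.5   2.35  1.45  1.   -1.31] [ 0.4635 -0.057   0.0141] [-0.1246141   0.11304544  0.55344364]
```

View pics/pre.png

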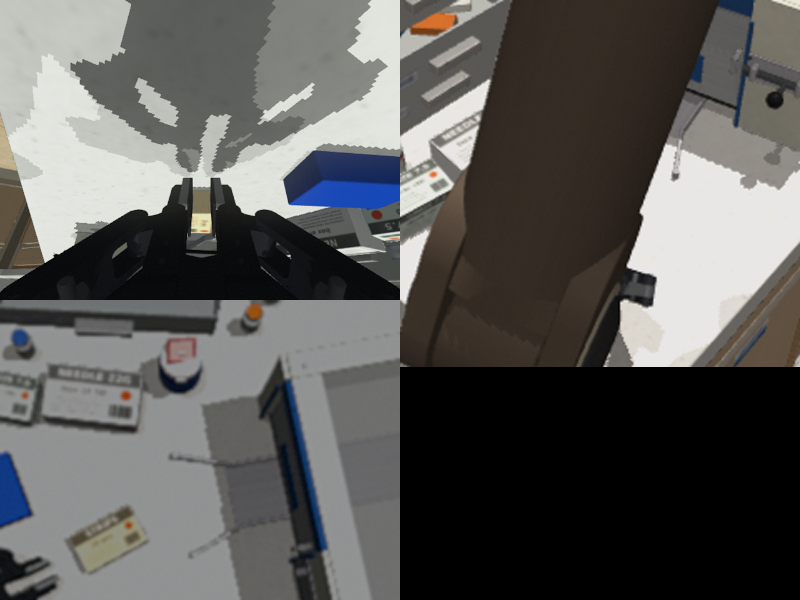

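The carton at top-crop (108,540) lies centred and square ahead of the two fingertips at about (55,575), with nothing touched. I'll start the arc push.

```bash
cat > go.py <<'E'
import sys
from arc import *
a,b,z,ti=map(float,sys.argv[1:5]);n=int(sys.argv[5]) if len(sys.argv)>5 else 5
rel([(x,y,z,h,ti) for x,y,h in map(arc,np.linspace(a,b,n+1)[1:])])
E
python3 go.py -.03 .03 .010 40
```

```text
now box [-0.2649 -0.0391  0.0155] F [-0.8 -0.   0.2] t 3.3
dp [-0.0038, 0.0002, 0.0104] ang [-0.0, 0.0, -0.1] world [ 0.469 -0.064  0.01 ]
dp [-0.013, 0.0003, 0.0181] ang [-0.0, 0.0, -0.1] world [ 0.475 -0.075  0.01 ]
dp [-0.0222, 0.0009, 0.0259] ang [0.5, 0.0, 0.5] world [ 0.482 -0.085  0.01 ]
dp [-0.0314, 0.002, 0.0336] ang [1.6, 0.0, 1.9] world [ 0.489 -0.095  0.01 ]
dp [-0.0407, 0.0026, 0.0414] ang [2.7, 0.0, 3.2] world [ 0.495 -0.105  0.01 ]
```

Emit:
play_rows(angular=[[0, 0, 0], [0, 0, 0], [0, 0, 0], [0, 0, 0], [0.25, 0, 0.25], [0.5, 0, 0.5], [1, 0, 1.2], [1.6, 0, 1.9], [2.1, 0, 2.5], [2.7, 0, 3.2]], dp=[[-0.001, 0, 0.006], [-0.004, 0, 0.0104], [-0.0085, 0, 0.0143], [-0.013, 0, 0.0181], [-0.0176, 0.0006, 0.022], [-0.0222, 0.0009, 0.0259], [-0.0268, 0.0014, 0.0298], [-0.0314, 0.002, 0.0336], [-0.036, 0.0023, 0.0375], [-0.0407, 0.0026, 0.0414]], gripper=[-0.7, -0.7, -0.7, -0.7, -0.7, -0.7, -0.7, -0.7, -0.7, -0.7])

```text
time: 4.3
eef_pos: [0.4952, -0.1044, 0.0089]
orientation: [-3.141, 0.698, 2.026]
ft_force: [-0.4, 0.5, 0.5]
opening: 0.0131
grasp_force: 0.2
```

```bash
python3 go.py .03 .09 .010 40
python3 - <<'E'
from h import *
t=optics.read_camera("top");cv2.imwrite("pics/t2.png",cv2.resize(t[220:330,260:420],(800,550),interpolation=cv2.INTER_CUBIC))
E
```

```text
now box [-0.2108 -0.0199  0.0089] F [-0.4  0.5  0.5] t 4.3
dp [-0.0103, 0.0011, 0.0071] ang [1.1, 0.0, 1.4] world [ 0.502 -0.115  0.01 ]
dp [-0.0195, 0.0019, 0.0149] ang [2.3, 0.0, 2.7] world [ 0.508 -0.126  0.01 ]
dp [-0.0288, 0.0024, 0.0226] ang [3.4, 0.0, 4.0] world [ 0.513 -0.136  0.01 ]
dp [-0.038, 0.0025, 0.0304] ang [4.5, 0.0, 5.4] world [ 0.519 -0.147  0.01 ]
dp [-0.0473, 0.0022, 0.0382] ang [5.6, 0.0, 6.7] world [ 0.524 -0.158  0.01 ]
```

View pics/t2.png

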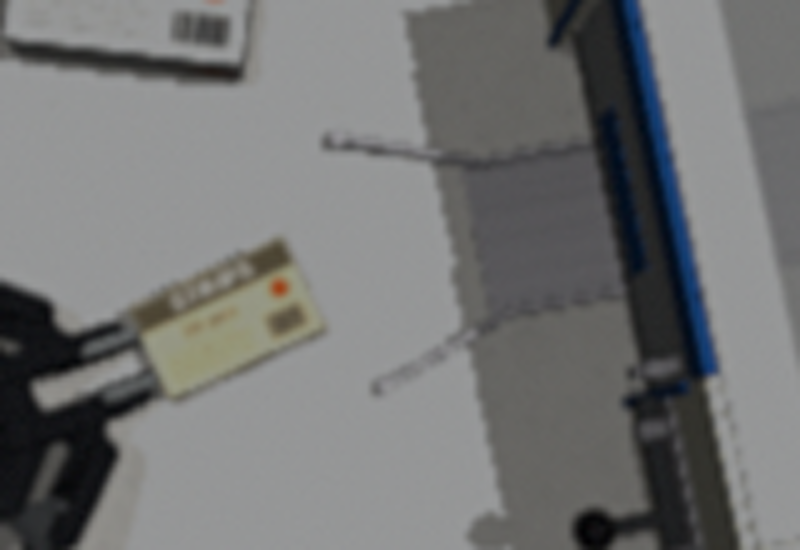

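The fingers are flush against the carton's rear, with its corners at crop (125,312), (280,237), (327,328) and (170,402). The lane rails run from (475,165) to (590,148) and from (505,310) to (620,297).

Run:
```python
from h import *
f=lambda u,z:back("top",(260+u[0]/5-.4,220+u[1]/5-.4),z)
for nm,q,z in (("carton",[(125,312),(280,237),(327,328),(170,402)],.022),("rail",[(475,165),(590,148),(505,310),(620,297),(328,140),(377,388)],.01)):
    P=(np.array([f(u,z) for u in q])-BX)@M;print(nm,P[:,:2].round(4).tolist(),P.mean(0).round(4))
    a=lambda i,j:np.degrees(np.arctan2(*(P[j]-P[i])[[1,0]])).round(1)
    print([a(0,1),a(3,2)] if nm=="carton" else [a(0,1),a(2,3)])
```

```text
carton [[-0.2103, 0.0006], [-0.1376, 0.0184], [-0.126, -0.0247], [-0.1991, -0.0415]] [-0.1682 -0.0118  0.022 ]
[np.float64(13.7), np.float64(13.0)]
rail [[-0.0459, 0.0327], [0.0058, 0.0294], [-0.0475, -0.0328], [0.0032, -0.0379], [-0.1073, 0.0576], [-0.1099, -0.0542]] [-0.0503 -0.0009  0.01  ]
[np.float64(-3.8), np.float64(-5.8)]
```

Emit:
play_rows(angular=[[0.5, 0, 0.7], [1.1, 0, 1.4], [1.7, 0, 2], [2.3, 0, 2.7], [2.8, 0, 3.3], [3.4, 0, 4], [3.9, 0, 4.7], [4.5, 0, 5.4], [5, 0, 6], [5.6, 0, 6.7]], dp=[[-0.0055, 0.0005, 0.0035], [-0.0103, 0.0011, 0.007], [-0.015, 0.0015, 0.011], [-0.0195, 0.0019, 0.0149], [-0.0242, 0.0022, 0.0188], [-0.0288, 0.0024, 0.0226], [-0.0334, 0.0025, 0.0265], [-0.038, 0.0025, 0.0304], [-0.0426, 0.0024, 0.0343], [-0.0473, 0.0022, 0.0382]], gripper=[-0.7, -0.7, -0.7, -0.7, -0.7, -0.7, -0.7, -0.7, -0.7, -0.7])

```text
time: 5.35
eef_pos: [0.5237, -0.1581, 0.01]
orientation: [-3.141, 0.698, 1.873]
ft_force: [-1.1, 0.1, 0.4]
opening: 0.0128
grasp_force: 0.2
```

```bash
python3 go.py .09 .14 .010 40
python3 - <<'E'
from h import *
print(np.round(status.state()["q"],2))
t=optics.read_camera("top");cv2.imwrite("pics/t3.png",cv2.resize(t[220:330,260:420],(800,550),interpolation=cv2.INTER_CUBIC))
E
```

```text
now box [-0.152  -0.0044  0.01  ] F [-1.1  0.1  0.4] t 5.35
dp [-0.0076, 0.0011, 0.0064] ang [0.9, 0.0, 1.1] world [ 0.528 -0.167  0.01 ]
dp [-0.0153, 0.0019, 0.0129] ang [1.8, 0.0, 2.2] world [ 0.531 -0.177  0.01 ]
dp [-0.023, 0.0022, 0.0193] ang [2.6, 0.0, 3.1] world [ 0.535 -0.186  0.01 ]
dp [-0.0306, 0.0015, 0.0257] ang [2.6, 0.0, 3.1] world [ 0.537 -0.196  0.01 ]
dp [-0.0382, 0.0008, 0.0321] ang [2.6, 0.0, 3.1] world [ 0.539 -0.206  0.01 ]
[ 0.08  0.68 -0.39  2.17  1.39  0.96 -1.14]
```

View pics/t3.png

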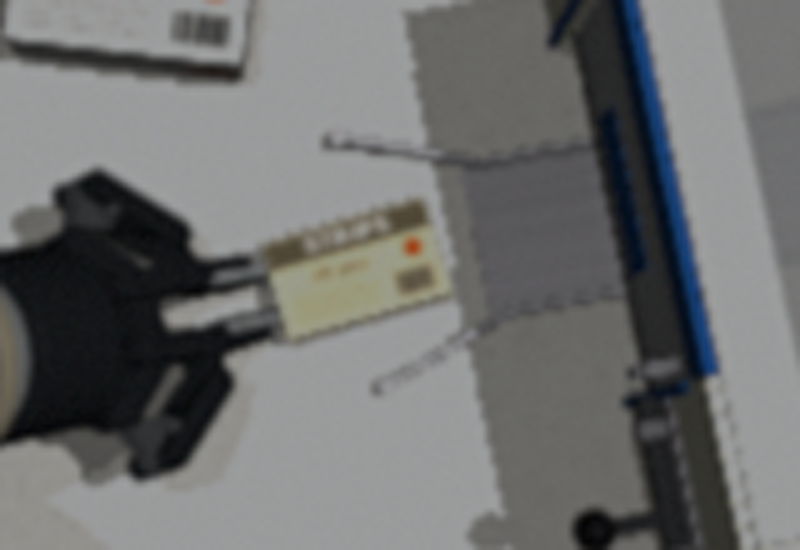

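Run:
```python
from h import *
f=lambda u,z:back("top",(260+u[0]/5-.4,220+u[1]/5-.4),z)
g=lambda q,z:(np.array([f(u,z) for u in q])-BX)@M
P=g([(262,245),(422,203),(450,297),(292,342)],.022);print(P[:,:2].round(4).tolist(),P.mean(0).round(4),[np.degrees(np.arctan2(*(P[j]-P[i])[[1,0]])).round(1) for i,j in((0,1),(3,2),(3,0),(2,1))])
# lintel front top edge, full image: straight line of blue's right edge
t=cv2.imread("pics/top0.png").astype(int)
m=(t[...,0]-t[...,2]>50)
pts=[(np.where(m[v,370:425])[0].max()+370,v) for v in range(215,290) if m[v,370:425].any()]
pts=np.array(pts);k=np.polyfit(pts[:,1],pts[:,0],1);print(k,len(pts))
e=[(np.polyval(k,v),v) for v in (218,288)]
for z in(.156,.186):
    Q=(np.array([back("top",u,z) for u in e])-BX)@M;print(z,Q.round(4).tolist(),"yaw err",np.degrees(np.arctan2((Q[1]-Q[0])[0],-(Q[1]-Q[0])[1])))
```

```text
[[-0.146, 0.0166], [-0.0737, 0.0198], [-0.0709, -0.0229], [-0.1422, -0.0274]] [-0.1082 -0.0035  0.022 ] [np.float64(2.5), np.float64(3.6), np.float64(95.0), np.float64(93.7)]
[2.15362731e-01 3.38941925e+02] 75
0.156 [[0.0108, 0.0671, 0.156], [0.0068, -0.0684, 0.156]] yaw err -1.7023394375432586
0.186 [[0.0047, 0.0615, 0.186], [0.0009, -0.0691, 0.186]] yaw err -1.702339437543249
```

Carton front is entering the flare, with corners at (262,245), (422,203), (450,297) and (292,342). The lintel line gives a better box yaw of −78.4°, so I'll re-plan from here.

```bash
cat >> h.py <<'E'
BX=np.array([.562,-.3083,0]);BY=np.radians(-78.4);M=rz(BY)
E
sed -i 's/def arc.*/def arc(s,off=.0445,x0=-.111,y0=-.0052,h0=5.7,R=1.085):/' arc.py
python3 go.py 0 .06 .010 40
```

```text
now box [-0.1537 -0.007   0.0102] F [ 0.5 -1.3  0. ] t 5.4
dp [-0.0076, -0.002, 0.0067] ang [0.4, 0.1, 0.4] world [ 0.525 -0.169  0.01 ]
dp [-0.0168, -0.0017, 0.0145] ang [0.8, 0.1, 0.9] world [ 0.529 -0.181  0.01 ]
dp [-0.026, -0.0015, 0.0222] ang [1.2, 0.1, 1.4] world [ 0.533 -0.192  0.01 ]
dp [-0.0352, -0.0014, 0.0299] ang [1.6, 0.1, 1.9] world [ 0.537 -0.204  0.01 ]
dp [-0.0444, -0.0015, 0.0377] ang [2.0, 0.1, 2.4] world [ 0.54  -0.215  0.01 ]
```

Emit:
play_rows(angular=[[0.2, 0, 0.2], [0.4, 0, 0.4], [0.6, 0, 0.7], [0.8, 0, 0.9], [1, 0, 1.2], [1.2, 0, 1.4], [1.4, 0, 1.7], [1.6, 0, 1.9], [1.8, 0, 2.2], [2, 0, 2.4]], dp=[[-0.0035, 0, 0.003], [-0.0076, 0, 0.0067], [-0.012, 0, 0.0106], [-0.0168, 0, 0.0145], [-0.0214, 0, 0.0184], [-0.026, 0, 0.0222], [-0.0306, 0, 0.026], [-0.0352, 0, 0.03], [-0.04, 0, 0.0339], [-0.0444, 0, 0.0377]], gripper=[-0.7, -0.7, -0.7, -0.7, -0.7, -0.7, -0.7, -0.7, -0.7, -0.7])

```text
time: 6.4
eef_pos: [0.5412, -0.2137, 0.0097]
orientation: [3.141, 0.699, 1.819]
ft_force: [-1.0, 1.2, 0.2]
opening: 0.0131
grasp_force: 0.3
```

```bash
python3 go.py .06 .12 .010 42
python3 - <<'E'
from h import *
print(np.round(status.state()["q"],2))
t=optics.read_camera("top");s=optics.read_camera("scene")
o=np.zeros((600,800,3),np.uint8);o[:,:400]=cv2.resize(t[210:330,320:400],(400,600),interpolation=cv2.INTER_CUBIC);o[:500,400:]=cv2.resize(s[200:325,300:400],(400,500),interpolation=cv2.INTER_CUBIC)
cv2.imwrite("pics/t4.png",o)
E
```

```text
now box [-0.0968 -0.0014  0.0097] F [-1.   1.2  0.2] t 6.4
dp [-0.0102, -0.0011, 0.0082] ang [0.5, -2.0, 0.6] world [ 0.543 -0.227  0.01 ]
dp [-0.0194, -0.0008, 0.016] ang [0.9, -2.0, 1.0] world [ 0.547 -0.238  0.01 ]
dp [-0.0286, -0.0007, 0.0237] ang [1.3, -2.0, 1.5] world [ 0.55 -0.25  0.01]
dp [-0.0378, -0.0007, 0.0314] ang [1.7, -2.0, 2.0] world [ 0.553 -0.262  0.01 ]
dp [-0.047, -0.0013, 0.0391] ang [1.7, -2.0, 2.0] world [ 0.555 -0.273  0.01 ]
[ 0.16  0.69 -0.34  2.11  1.4   0.92 -1.07]
```

View pics/t4.png

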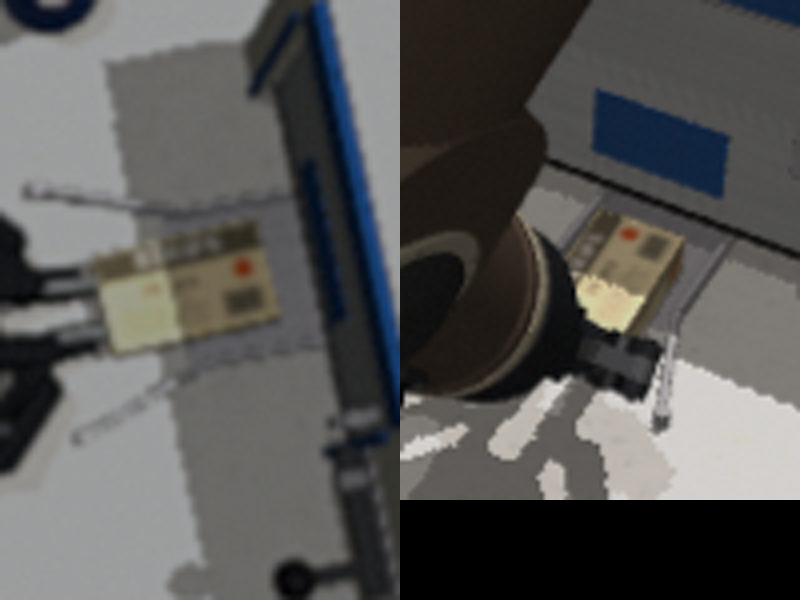

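The carton front is in the lane, with corners at crop (255,222) and (277,322) between rails at about 203 and 358. It sits about 3 mm left of centre and about 3° left in heading. I'll keep turning gently.

Emit:
play_rows(angular=[[0.3, -0.3, 0.3], [0.5, -0.5, 0.6], [0.8, -0.7, 0.9], [1.1, -0.9, 1.2], [1.4, -1.1, 1.6], [1.7, -1.3, 2], [2, -1.5, 2.3], [2.1, -1.7, 2.5], [2.1, -1.9, 2.5], [2.1, -2, 2.5]], dp=[[-0.0046, 0, 0.0039], [-0.0095, 0, 0.0078], [-0.0143, 0, 0.0118], [-0.019, -0.0003, 0.0158], [-0.0236, -0.0006, 0.0196], [-0.0282, -0.001, 0.0235], [-0.0328, -0.0013, 0.0273], [-0.0374, -0.0016, 0.0312], [-0.042, -0.002, 0.035], [-0.0466, -0.0025, 0.0389]], gripper=[-0.7, -0.7, -0.7, -0.7, -0.7, -0.7, -0.7, -0.7, -0.7, -0.7])

```text
time: 7.5
eef_pos: [0.5536, -0.2731, 0.0098]
orientation: [3.14, 0.733, 1.762]
ft_force: [0.1, 0.6, 0.4]
opening: 0.0127
grasp_force: 0.1
```

```bash
python3 go.py .12 .17 .0105 45
python3 - <<'E'
from h import *
s=status.state();T=Ro.from_euler('xyz',s["orientation"]).as_matrix();print(np.round(s["q"],2), "heading", np.degrees(np.arctan2(T[1,2],T[0,2])-BY),"tilt",np.degrees(np.arccos(-T[2,2])))
t=optics.read_camera("top")
cv2.imwrite("pics/t5.png",cv2.resize(t[210:330,340:480],(700,600),interpolation=cv2.INTER_CUBIC))
E
```

```text
now box [-0.0362 -0.0011  0.0098] F [0.1 0.6 0.4] t 7.5
dp [-0.0083, 0.0014, 0.0065] ang [-0.4, -3.0, -0.5] world [ 0.557 -0.283  0.01 ]
dp [-0.0157, 0.0015, 0.0132] ang [-0.4, -3.0, -0.5] world [ 0.559 -0.293  0.01 ]
dp [-0.0231, 0.0016, 0.0199] ang [-0.4, -3.0, -0.5] world [ 0.561 -0.303  0.01 ]
dp [-0.0306, 0.0017, 0.0266] ang [-0.4, -3.0, -0.5] world [ 0.563 -0.313  0.01 ]
dp [-0.038, 0.0018, 0.0333] ang [-0.4, -3.0, -0.5] world [ 0.565 -0.322  0.01 ]
[ 0.21  0.72 -0.29  2.06  1.43  0.92 -1.04] heading -0.5178768512513052 tilt 42.024767789630424
```

View pics/t5.png

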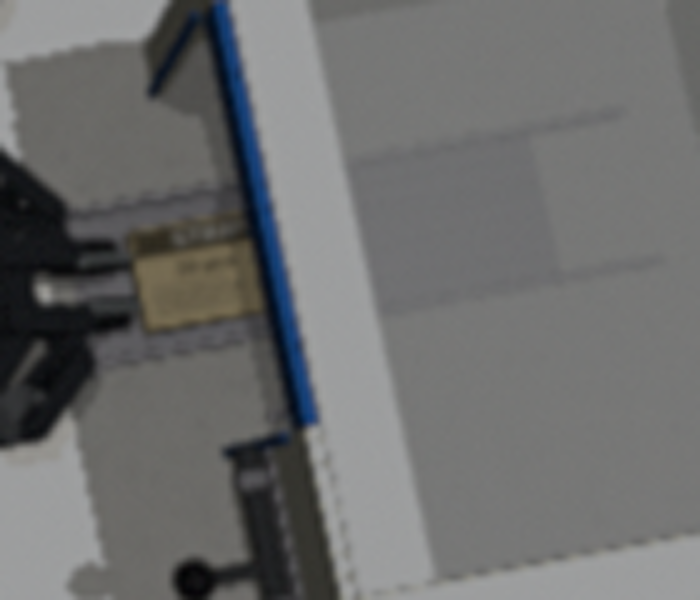

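The carton is lifting the flap and lies straight and centred in the lane: edges at 232 and 332 between rails at 205 and 355. The rails inside run from (355,160) to (620,110) and from (390,310) to (660,258).

Run:
```python
from h import *
f=lambda u,z:back("top",(340+u[0]/5-.4,210+u[1]/5-.4),z)
P=(np.array([f(u,.01) for u in [(75,212),(620,110),(100,365),(660,258)]])-BX)@M;print(P.round(4).tolist())
P=(np.array([f(u,.022) for u in [(130,232),(150,332)]])-BX)@M;print("rear",P.round(4).tolist())
rel([(x,0,.011,0,45) for x in (-.02,0,.02)])
```

```text
[[-0.0496, 0.0343, 0.01], [0.1989, 0.035, 0.01], [-0.0521, -0.0343, 0.01], [0.2007, -0.0331, 0.01]]
rear [[-0.029, 0.0197, 0.022], [-0.0292, -0.0249, 0.022]]
now box [-0.035  -0.0016  0.01  ] F [ 0.8 -0.9 -1. ] t 7.55
dp [-0.0118, 0.0018, 0.0093] ang [-0.4, -2.9, -0.5] world [ 0.558 -0.289  0.011]
dp [-0.0266, 0.002, 0.0227] ang [-0.4, -2.9, -0.5] world [ 0.562 -0.308  0.011]
dp [-0.0414, 0.0022, 0.0361] ang [-0.4, -2.9, -0.5] world [ 0.566 -0.328  0.011]
```

Emit:
play_rows(angular=[[0, -0.3, 0], [0, -0.6, 0], [0, -0.9, 0], [-0.1, -1.2, -0.1], [-0.2, -1.5, -0.2], [-0.3, -1.8, -0.3], [-0.4, -2.1, -0.4], [-0.4, -2.4, -0.5], [-0.4, -2.7, -0.5], [-0.4, -2.9, -0.5]], dp=[[-0.004, 0, 0.003], [-0.008, 0.0002, 0.0065], [-0.0118, 0.0004, 0.01], [-0.0155, 0.0006, 0.0133], [-0.0192, 0.0008, 0.0165], [-0.023, 0.001, 0.0198], [-0.0266, 0.0012, 0.0229], [-0.0315, 0.0014, 0.0273], [-0.0365, 0.0016, 0.0317], [-0.0414, 0.0018, 0.0361]], gripper=[-0.7, -0.7, -0.7, -0.7, -0.7, -0.7, -0.7, -0.7, -0.7, -0.7])

```text
time: 8.55
eef_pos: [0.5659, -0.3269, 0.0108]
orientation: [3.141, 0.784, 1.774]
ft_force: [0.4, 0.9, -0.1]
opening: 0.0129
grasp_force: 0.1
```

Run:
```python
from h import *
rel([(x,0,.011,0,47) for x in (.035,.045,.056)]);print(np.round(status.state()["q"],2))
```

```text
now box [0.019  0.0001 0.0108] F [ 0.4  0.9 -0.1] t 8.55
dp [-0.0115, -0.0001, 0.0112] ang [0.0, -2.1, 0.0] world [ 0.569 -0.343  0.011]
dp [-0.0186, -0.0001, 0.0183] ang [0.0, -2.1, 0.0] world [ 0.571 -0.352  0.011]
dp [-0.0264, -0.0001, 0.026] ang [0.0, -2.1, 0.0] world [ 0.573 -0.363  0.011]
[ 0.25  0.75 -0.24  2.03  1.52  0.9  -1.03]
```

Emit:
play_rows(angular=[[0, -0.3, 0], [0, -0.7, 0], [0, -1, 0], [0, -1.3, 0], [0, -1.6, 0], [0, -1.9, 0], [0, -2.1, 0], [0, -2.1, 0], [0, -2.1, 0], [0, -2.1, 0]], dp=[[-0.003, 0, 0.003], [-0.0065, 0, 0.0065], [-0.0105, 0, 0.0102], [-0.0145, 0, 0.0142], [-0.0185, 0, 0.0182], [-0.022, 0, 0.0217], [-0.0248, 0, 0.0244], [-0.0268, 0, 0.0264], [-0.0278, 0, 0.0274], [-0.0278, 0, 0.0274]], gripper=[-0.7, -0.7, -0.7, -0.7, -0.7, -0.7, -0.7, -0.7, -0.7, -0.7])

```text
time: 9.55
eef_pos: [0.5736, -0.3647, 0.011]
orientation: [3.141, 0.821, 1.774]
ft_force: [-0.2, -0.2, -0.4]
opening: 0.0129
grasp_force: 0.1
```

Run:
```python
from h import *
rel([(.02,0,.013,0,47),(-.05,0,.015,0,47),(-.15,0,.03,0,47)])
t=optics.read_camera("top");cv2.imwrite("pics/t6.png",t)
a=cv2.imread("pics/t5.png")
# carton visible through roof: cream-ish pixels
i=t.astype(int);m=((i[...,2]-i[...,0])>12);m[:,:400]=0;m[:200]=0;m[300:]=0;m[:,500:]=0
ys,xs=np.where(m);print(len(xs))
if len(xs):
    P=(np.array([back("top",(u,v),.022) for u,v in zip(xs,ys)])-BX)@M;print(np.percentile(P,[2,50,98],axis=0).round(3))
```

```text
now box [0.0576 0.     0.011 ] F [-0.2 -0.2 -0.4] t 9.55
dp [0.0242, -0.0, -0.0288] ang [0.0, 0.0, 0.0] world [ 0.566 -0.328  0.013]
dp [0.0704, 0.0, -0.0814] ang [0.0, 0.0, 0.0] world [ 0.552 -0.259  0.015]
dp [0.1276, 0.0001, -0.1648] ang [0.0, 0.0, 0.0] world [ 0.532 -0.161  0.03 ]
60
[[ 0.074 -0.02   0.022]
 [ 0.123 -0.001  0.022]
 [ 0.134  0.007  0.022]]
```

Emit:
play_rows(angular=[[0, 0, 0], [0, 0, 0], [0, 0, 0], [0, 0, 0], [0, 0, 0], [0, 0, 0], [0, 0, 0], [0, 0, 0], [0, 0, 0], [0, 0, 0]], dp=[[0.003, 0, -0.003], [0.008, 0, -0.009], [0.015, 0, -0.0175], [0.0225, 0, -0.0265], [0.03, 0, -0.0355], [0.0375, 0, -0.044], [0.045, 0, -0.053], [0.0525, 0, -0.0615], [0.0605, 0, -0.07], [0.068, 0, -0.079]], gripper=[-0.7, -0.7, -0.7, -0.7, -0.7, -0.7, -0.7, -0.7, -0.7, -0.7])

```text
time: 10.6
eef_pos: [0.5524, -0.2615, 0.0151]
orientation: [3.142, 0.821, 1.774]
ft_force: [0.4, -1.0, 0.2]
opening: 0.0124
grasp_force: 0.0
```

Emit:
play_rows(angular=[[0, 0, 0], [0, 0, 0], [0, 0, 0], [0, 0, 0], [0, 0, 0], [0, 0, 0], [0, 0, 0], [0, 0, 0], [0, 0, 0], [0, 0, 0]], dp=[[0.007, 0, -0.009], [0.014, 0, -0.02], [0.02, 0, -0.032], [0.026, 0, -0.045], [0.032, 0, -0.06], [0.037, 0, -0.075], [0.042, 0, -0.09], [0.046, 0, -0.1], [0.046, 0, -0.1], [0.046, 0, -0.1]], gripper=[-0.7, -0.7, -0.7, -0.7, -0.7, -0.7, -0.7, -1, -1, -1])

```text
time: 11.6
eef_pos: [0.5316, -0.1602, 0.0498]
orientation: [3.141, 0.821, 1.774]
ft_force: [0.4, -0.4, -0.4]
opening: 0.0003
grasp_force: 0.0
```

Run:
```python
from h import *
s=status.state();print(np.round(s["q"],2))
t=optics.read_camera("top");sc=optics.read_camera("scene");cv2.imwrite("pics/t7.png",t);cv2.imwrite("pics/s7.png",sc)
i=t.astype(int);m=((i[...,2]-i[...,0])>12);m[:,:400]=0;m[:200]=0;m[300:]=0;m[:,500:]=0
ys,xs=np.where(m)
P=(np.array([back("top",(u,v),.022) for u,v in zip(xs,ys)])-BX)@M;print(len(xs),np.percentile(P,[2,50,98],axis=0).round(3))
# flap shut? push plate blue pixels in scene before and after
a=cv2.imread("pics/scene0.png").astype(int)
for im in (a,sc.astype(int)):
    mm=(im[...,0]-im[...,2]>40);mm[:212]=0;mm[270:]=0;mm[:,:335]=0;mm[:,400:]=0;yy,xx=np.where(mm);print(len(yy),xx.min() if len(xx) else 0,xx.max() if len(xx) else 0,yy.min() if len(xx) else 0,yy.max() if len(xx) else 0)
d=np.abs(a-sc).sum(2)>60; print("diff in flap/bolt area",d[190:275,320:445].mean())
k=M@[-.044,-.13,.095]+BX;print("knob est",k,proj("top",k),proj("scene",k))
rel([(-.12,-.17,.16,0,40),(-.05,-.17,.16,0,40),(-.05,-.17,.085,0,40)])
o=np.zeros((600,800,3),np.uint8);o[:,:400]=cv2.resize(t[220:350,345:432],(400,600),interpolation=cv2.INTER_CUBIC);o[:,400:]=cv2.resize(sc[180:300,330:410+50-50],(400,600),interpolation=cv2.INTER_CUBIC)
cv2.imwrite("pics/c7.png",cv2.resize(sc[170:290,310:470],(800,600),interpolation=cv2.INTER_CUBIC))
```

```text
[ 0.01  0.68 -0.37  2.1   1.29  1.12 -1.15]
36 [[ 0.098 -0.02   0.022]
 [ 0.126  0.001  0.022]
 [ 0.134  0.007  0.022]]
2 380 381 236 244
493 349 381 223 248
diff in flap/bolt area 0.8157176470588235
knob est [ 0.42580779 -0.29133882  0.095     ] [377.29441208 326.29161117] [423.29973937 260.67227087]
now box [-0.1505 -0.0004  0.0496] F [-0.7 -0.5  0.6] t 11.7
dp [-0.1016, -0.1696, -0.0529] ang [-0.0, 7.1, -0.0] world [ 0.371 -0.225  0.16 ]
dp [-0.1493, -0.1696, -0.0016] ang [-0.0, 7.1, -0.0] world [ 0.385 -0.294  0.16 ]
dp [-0.0944, -0.1696, 0.0495] ang [-0.0, 7.1, -0.0] world [ 0.385 -0.294  0.085]
```

Run:
```python
from h import *
a=cv2.imread("pics/scene0.png");b=cv2.imread("pics/s7.png")
for nm,(v0,v1,u0,u1) in {"plate":(218,254,344,388),"lintel":(170,210,325,415),"knob":(250,270,415,435)}.items():
    r=cv2.matchTemplate(b[v0-12:v1+12,u0-12:u1+12],a[v0:v1,u0:u1],cv2.TM_CCOEFF_NORMED);_,mx,_,l=cv2.minMaxLoc(r);print(nm,round(mx,3),l[0]-12,l[1]-12)
rel([(-.15,-.178,.14,0,30),(-.042,-.178,.14,0,30),(-.042,-.178,.086,0,30)])
```

```text
plate 0.999 0 0
lintel 0.988 0 0
knob 0.999 0 0
now box [-0.1505 -0.0004  0.0496] F [-0.7 -0.5  0.6] t 11.7
dp [-0.0665, -0.1776, -0.0612] ang [-0.0, 17.1, -0.0] world [ 0.357 -0.197  0.14 ]
dp [-0.1401, -0.1776, 0.0179] ang [-0.0, 17.1, -0.0] world [ 0.379 -0.303  0.14 ]
dp [-0.1006, -0.1775, 0.0547] ang [-0.0, 17.1, -0.0] world [ 0.379 -0.303  0.086]
```

The flap is shut: the push plate matches its original image with zero shift. Now for the bolt.

Emit:
play_rows(angular=[[0, 1.7, 0], [0, 3.4, 0], [0, 5.1, 0], [0, 6.8, 0], [0, 8.5, 0], [0, 10.3, 0], [0, 12, 0], [0, 13.7, 0], [0, 15.4, 0], [0, 17.1, 0]], dp=[[-0.007, -0.01, -0.006], [-0.014, -0.03, -0.012], [-0.021, -0.05, -0.018], [-0.028, -0.07, -0.025], [-0.035, -0.09, -0.031], [-0.042, -0.11, -0.037], [-0.049, -0.13, -0.043], [-0.056, -0.15, -0.05], [-0.0625, -0.168, -0.056], [-0.0665, -0.178, -0.061]], gripper=[-1, -1, -1, -1, -1, -1, -1, -1, -1, -1])

```text
time: 12.7
eef_pos: [0.3553, -0.1979, 0.1402]
orientation: [-3.141, 0.522, 1.772]
ft_force: [-0.6, 0.2, -1.0]
opening: -0.0003
grasp_force: 0.0
```

Run:
```python
from h import *
print(np.round(status.state()["q"],2))
rel([(-.042,-.178,.14,0,30),(-.042,-.178,.086,0,30),(-.042,-.16,.086,0,30)])
```

```text
[ 0.38  0.14 -0.47  2.4   0.9   0.78 -0.59]
now box [-0.1497 -0.1803  0.1402] F [-0.6  0.2 -1. ] t 12.7
dp [-0.0933, 0.0024, 0.0538] ang [-0.1, -0.1, -0.1] world [ 0.379 -0.303  0.14 ]
dp [-0.0664, 0.0024, 0.1006] ang [-0.1, -0.1, -0.1] world [ 0.379 -0.303  0.086]
dp [-0.0664, 0.0204, 0.1006] ang [-0.1, -0.1, -0.1] world [ 0.397 -0.299  0.086]
```

Emit:
play_rows(angular=[[0, 0, 0], [0, 0, 0], [0, 0, 0], [0, 0, 0], [0, 0, 0], [0, 0, 0], [0, 0, 0], [0, 0, 0], [0, 0, 0], [0, 0, 0]], dp=[[-0.013, 0, 0.008], [-0.033, 0, 0.019], [-0.055, 0, 0.032], [-0.077, 0, 0.044], [-0.09, 0, 0.053], [-0.088, 0, 0.064], [-0.081, 0, 0.075], [-0.074, 0, 0.087], [-0.0675, 0, 0.099], [-0.0665, 0, 0.1005]], gripper=[-1, -1, -1, -1, -1, -1, -1, -1, -1, -1])

```text
time: 13.7
eef_pos: [0.3783, -0.3022, 0.084]
orientation: [-3.139, 0.52, 1.775]
ft_force: [-0.8, -0.1, 0.4]
opening: -0.0002
grasp_force: 0.0
```

Emit:
play_rows(angular=[[0, 0, 0], [0, 0, 0], [0, 0, 0], [0, 0, 0], [0, 0, 0], [0, 0, 0], [0, 0, 0]], dp=[[0, 0.003, 0], [0, 0.007, 0], [0, 0.011, 0], [0, 0.015, 0], [0, 0.018, 0], [0, 0.02, 0], [0, 0.02, 0]], gripper=[-1, -1, -1, -1, -1, -1, -1])

```text
time: 14.4
eef_pos: [0.3991, -0.2981, 0.086]
orientation: [3.141, 0.522, 1.774]
ft_force: [-0.3, -0.2, -0.2]
opening: 0.0001
grasp_force: 0.0
```

Run:
```python
from h import *
print(np.round(status.state()["q"],2))
rel([(-.042,-.153,.086,0,30),(-.042,-.126,.086,0,30)])
t=optics.read_camera("top");sc=optics.read_camera("scene")
k=M@[-.044,-.13,.095]+BX
o=np.zeros((600,800,3),np.uint8);o[:,:400]=cv2.resize(t[280:355,350:400],(400,600),interpolation=cv2.INTER_CUBIC);o[:,400:]=cv2.resize(sc[215:305,395:455],(400,600),interpolation=cv2.INTER_CUBIC)
cv2.imwrite("pics/k8.png",o)
```

```text
[ 0.48  0.34 -0.31  2.31  1.18  0.63 -0.63]
now box [-0.0427 -0.1576  0.086 ] F [-0.3 -0.2 -0.2] t 14.4
dp [-0.0006, 0.0046, 0.0004] ang [0.1, -0.1, 0.0] world [ 0.404 -0.298  0.086]
dp [-0.0006, 0.0316, 0.0004] ang [0.1, -0.1, 0.0] world [ 0.43  -0.292  0.086]
```

Emit:
play_rows(angular=[[0, 0, 0], [0, 0, 0], [0, 0, 0], [0, 0, 0], [0, 0, 0], [0, 0, 0], [0, 0, 0], [0, 0, 0], [0, 0, 0]], dp=[[0, 0.002, 0], [0, 0.005, 0], [0, 0.008, 0], [0, 0.011, 0], [0, 0.014, 0], [0, 0.017, 0], [0, 0.019, 0], [0, 0.02, 0], [0, 0.02, 0]], gripper=[-1, -1, -1, -1, -1, -1, -1, -1, -1])

```text
time: 15.4
eef_pos: [0.4184, -0.2942, 0.0859]
orientation: [3.141, 0.522, 1.774]
ft_force: [-0.2, -0.2, 0.4]
opening: -0.0
grasp_force: 0.3
```

```bash
cat > kn.py <<'E'
from h import *
F=status.state()["ft_force"];print("F box",(M.T@F).round(2));rel([])
a=cv2.imread("pics/scene0.png");b=optics.read_camera("scene");
r=cv2.matchTemplate(b[225:285,395:465],a[251:270,416:435],cv2.TM_CCOEFF_NORMED);_,mx,_,l=cv2.minMaxLoc(r);print("knob match",round(mx,2),l[0]+395-416,l[1]+225-251)
k=[proj("scene",M@[-.044,-.13+d,.095]+BX) for d in(0,.025)];print("expected full shift",(k[1]-k[0]).round(1))
E
python3 kn.py
```

```text
F box [ 0.18 -0.26  0.43]
now box [-0.0427 -0.1378  0.0859] F [-0.2 -0.2  0.4] t 15.4
knob match 0.52 -21 -26
expected full shift [-13.7  -5.1]
```

Emit:
play_rows(angular=[[0, 0, 0], [0, 0, 0], [0, 0, 0], [0, 0, 0], [0, 0, 0], [0, 0, 0]], dp=[[0, 0.002, 0], [0, 0.004, 0], [0, 0.006, 0], [0, 0.008, 0], [0, 0.01, 0], [0, 0.01, 0]], gripper=[-1, -1, -1, -1, -1, -1])

```text
time: 16.05
eef_pos: [0.4268, -0.2926, 0.0857]
orientation: [-3.139, 0.522, 1.773]
ft_force: [-4.8, 0.3, 2.5]
opening: 0.0003
grasp_force: 3.0
```

```bash
python3 kn.py
python3 - <<'E'
from h import *
t=optics.read_camera("top");sc=optics.read_camera("scene")
o=np.zeros((600,800,3),np.uint8);o[:,:400]=cv2.resize(t[280:355,350:400],(400,600),interpolation=cv2.INTER_CUBIC);o[:,400:]=cv2.resize(sc[215:305,395:455],(400,600),interpolation=cv2.INTER_CUBIC)
cv2.imwrite("pics/k9.png",o)
E
```

```text
F box [-1.3  -4.63  2.54]
now box [-0.0426 -0.1293  0.0857] F [-4.8  0.3  2.5] t 16.05
knob match 0.5 27 3
expected full shift [-13.7  -5.1]
```

Emit:
play_rows(angular=[[0, 0, 0], [0, 0, 0], [0, 0, 0], [0, 0, 0], [0, 0, 0]], dp=[[0, 0.001, 0], [0, 0.002, 0], [0, 0.003, 0], [0, 0.004, 0], [0, 0.004, 0]], gripper=[-1, -1, -1, -1, -1])

```text
time: 16.7
eef_pos: [0.4274, -0.2926, 0.0852]
orientation: [-3.134, 0.523, 1.772]
ft_force: [-15.9, 2.1, 8.3]
opening: 0.0
grasp_force: 8.4
```

```bash
python3 kn.py
```

```text
F box [ -5.27 -15.13   8.34]
now box [-0.0425 -0.1287  0.0852] F [-15.9   2.1   8.3] t 16.7
knob match 0.49 26 3
expected full shift [-13.7  -5.1]
```

That is a hard stop: the force rose to 15 N with under 1 mm of motion. I'll back off and check.

Emit:
play_rows(angular=[[0, 0, 0], [0, 0, 0], [0, 0, 0], [0, 0, 0], [0, 0, 0], [0, 0, 0], [0, 0, 0], [0, 0, 0], [0, 0, 0], [0, 0, 0]], dp=[[0, -0.008, 0], [0, -0.02, 0], [0, -0.033, 0], [0.006, -0.04, -0.012], [0.014, -0.04, -0.027], [0.022, -0.04, -0.045], [0.035, -0.04, -0.065], [0.055, -0.04, -0.085], [0.075, -0.04, -0.1], [0.085, -0.04, -0.105]], gripper=[-1, -1, -1, -1, -1, -1, -1, -1, -1, -1])

```text
time: 17.75
eef_pos: [0.3674, -0.1747, 0.1352]
orientation: [3.139, 0.523, 1.775]
ft_force: [-0.8, 0.7, -0.0]
opening: -0.0005
grasp_force: 0.0
```

Emit:
play_rows(angular=[[0, 0, 0], [0, 0, 0], [0, 0, 0], [0, 0, 0], [0, 0, 0], [0, 0, 0], [0, 0, 0], [0, 0, 0]], dp=[[0.01, -0.005, -0.01], [0.02, -0.01, -0.02], [0.03, -0.015, -0.03], [0.04, -0.02, -0.04], [0.05, -0.02, -0.05], [0.05, -0.02, -0.05], [0.05, -0.02, -0.05], [0.05, -0.02, -0.05]], gripper=[-1, -1, -1, -1, -1, -1, -1, -1])

```text
time: 18.55
eef_pos: [0.334, -0.1136, 0.1528]
orientation: [-3.141, 0.522, 1.773]
ft_force: [1.0, 0.1, -0.3]
opening: 0.0001
grasp_force: 0.0
```

```bash
python3 kn.py
python3 - <<'E'
from h import *
t=optics.read_camera("top");sc=optics.read_camera("scene")
o=np.zeros((600,800,3),np.uint8);o[:360,:400]=cv2.resize(t[200:344,330:490],(400,360),interpolation=cv2.INTER_CUBIC);o[:,400:]=cv2.resize(sc[170:320,300:400+60],(400,600)[0:1]+(375,),interpolation=cv2.INTER_CUBIC) if 0 else 0
o[:400,400:]=cv2.resize(sc[160:320,300:460],(400,400),interpolation=cv2.INTER_CUBIC)
o[400:,400:]=cv2.resize(sc,(400,300))[100:]
cv2.imwrite("pics/end.png",o)
E
```

```text
F box [ 0.07  0.99 -0.28]
now box [-0.2365 -0.1842  0.1528] F [ 1.   0.1 -0.3] t 18.55
knob match 0.46 -21 -4
expected full shift [-13.7  -5.1]
```

View pics/end.png

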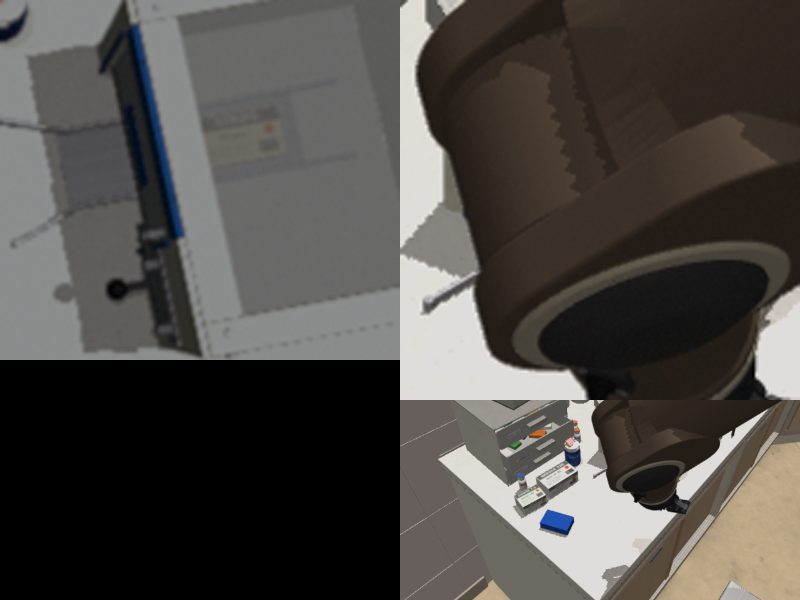

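The carton lies deep in the lane behind the shut flap, and the knob has moved up to about top (377,316). I'll measure that shift exactly.

Run:
```python
from h import *
a=cv2.imread("pics/top0.png");b=optics.read_camera("top")
k=[proj("top",M@[-.044,-.13+d,.095]+BX) for d in(0,.025)];print("expected",(k[1]-k[0]).round(1))
A=cv2.resize(a[316:336,370:388],None,fx=4,fy=4,interpolation=cv2.INTER_CUBIC);B=cv2.resize(b[296:346,360:398],None,fx=4,fy=4,interpolation=cv2.INTER_CUBIC)
r=cv2.matchTemplate(B,A,cv2.TM_CCOEFF_NORMED);_,mx,_,l=cv2.minMaxLoc(r);print(mx,l[0]/4+360-370,l[1]/4+296-316)
for im in(a,b):
    m=(im[300:345,365:385].sum(2)<75)
    n,lab,st,ce=cv2.connectedComponentsWithStats(m.astype(np.uint8));print(st[1:].tolist(),(ce[1:]+[365,300]).round(1).tolist())
# flap plate in top view
r=cv2.matchTemplate(b[210:300,360:400],a[235:285,370:392],cv2.TM_CCOEFF_NORMED);_,mx,_,l=cv2.minMaxLoc(r);print("flap",mx,l[0]-10,l[1]-25)
```

```text
expected [ -2.6 -12.6]
0.9937214255332947 -2.25 -10.25
[[10, 23, 10, 7, 45]] [[378.8, 325.9]]
[[8, 12, 9, 8, 45]] [[376.4, 315.3]]
flap 0.9989920258522034 0 0
```

Run:
```python
from h import *
for n,u in (("top",(378.8,325.9)),("top",(376.4,315.3)),("scene",(425,260))):
    print(n,((back(n,u,.095)-BX)@M).round(4))
# triangulated knob at start
def r(p): X=M@p+BX; return np.r_[proj("top",X)-(378.8,325.9),proj("scene",X)-(425,260)]
print(least_squares(r,[-.044,-.13,.095]).x.round(4))
b=cv2.imread("pics/top0.png");
g=lambda im:cv2.cvtColor(im,cv2.COLOR_BGR2GRAY)
t=optics.read_camera("top");print(g(b)[312:346:2,368:404].tolist() if 0 else "")
# image diff of bolt zone: where did the barrel rod change
d=cv2.absdiff(g(b),g(t))[280:350,365:412];ys,xs=np.where(d>18)
P=np.array([(back("top",(u+365,v+280),.095)-BX)@M for u,v in zip(xs,ys)]);
for p in P[np.argsort(P[:,1])][:,:2].round(3)[::2]: print(tuple(p.tolist()),end=' ')
```

```text
top [-0.0409 -0.1298  0.095 ]
top [-0.0414 -0.1087  0.095 ]
scene [-0.041  -0.1319  0.095 ]
[-0.0405 -0.1309  0.0942]

(-0.012, -0.165) (-0.009, -0.163) (-0.013, -0.163) (-0.017, -0.162) (-0.011, -0.161) (-0.015, -0.16) (-0.009, -0.16) (-0.013, -0.159) (-0.016, -0.158) (-0.014, -0.155) (-0.04, -0.138) (-0.044, -0.137) (-0.036, -0.137) (-0.038, -0.136) (-0.042, -0.136) (-0.046, -0.135) (-0.048, -0.135) (-0.027, -0.134) (-0.039, -0.134) (-0.041, -0.134) (-0.021, -0.134) (-0.033, -0.133) (-0.045, -0.133) (-0.025, -0.133) (-0.037, -0.133) (-0.049, -0.132) (-0.029, -0.132) (-0.041, -0.132) (-0.021, -0.132) (-0.033, -0.131) (-0.045, -0.131) (-0.025, -0.131) (-0.037, -0.131) (-0.049, -0.131) (-0.029, -0.13) (-0.051, -0.13) (-0.03, -0.13) (-0.043, -0.13) (-0.022, -0.129) (-0.034, -0.129) (-0.046, -0.129) (-0.026, -0.129) (-0.038, -0.129) (-0.018, -0.128) (-0.04, -0.128) (-0.02, -0.128) (-0.032, -0.128) (-0.044, -0.127) (-0.024, -0.127) (-0.036, -0.127) (-0.048, -0.127) (-0.028, -0.127) (-0.04, -0.126) (-0.02, -0.126) (-0.032, -0.126) (-0.044, -0.126) (-0.023, -0.125) (-0.036, -0.125) (-0.048
[... 605 characters left out ...]
6, -0.109) (-0.026, -0.109) (-0.038, -0.109) (-0.018, -0.108) (-0.04, -0.108) (-0.02, -0.108) (-0.032, -0.108) (-0.044, -0.108) (-0.024, -0.107) (-0.036, -0.107) (-0.048, -0.107) (-0.028, -0.107) (-0.05, -0.107) (-0.03, -0.106) (-0.042, -0.106) (-0.021, -0.106) (-0.033, -0.106) (-0.046, -0.105) (-0.025, -0.105) (-0.037, -0.105) (-0.049, -0.105) (-0.041, -0.104) (-0.045, -0.103) (-0.047, -0.103) (-0.049, -0.103) (-0.041, -0.102) (-0.045, -0.101) (-0.037, -0.101) (-0.04, -0.1) (-0.014, -0.079) (-0.013, -0.077) (-0.011, -0.076) (-0.015, -0.075) (-0.014, -0.073) (-0.014, -0.069) (-0.011, -0.068) (-0.015, -0.067) (-0.013, -0.065) (-0.017, -0.064) (-0.012, -0.063) (-0.016, -0.063) (-0.012, -0.061)
```

The knob has moved about 21 mm by picture, against 25 mm expected for a full throw. I'll push again with a slightly different contact, to make sure the stop was the bolt's own.

Run:
```python
from h import *
rel([(-.13,-.165,.14,0,30),(-.047,-.165,.13,0,30),(-.047,-.165,.088,0,30),(-.047,-.133,.088,0,30)])
```

```text
now box [-0.2367 -0.1843  0.1528] F [ 0.2 -0.2  0.4] t 18.8
dp [-0.0862, 0.0193, 0.0643] ang [-0.0, -0.1, 0.0] world [ 0.374 -0.214  0.14 ]
dp [-0.1531, 0.0193, 0.1144] ang [-0.0, -0.1, 0.0] world [ 0.391 -0.295  0.13 ]
dp [-0.1322, 0.0193, 0.1508] ang [-0.0, -0.1, 0.0] world [ 0.391 -0.295  0.088]
dp [-0.1322, 0.0513, 0.1508] ang [-0.0, -0.1, 0.0] world [ 0.422 -0.289  0.088]
```

Emit:
play_rows(angular=[[0, 0, 0], [0, 0, 0], [0, 0, 0], [0, 0, 0], [0, 0, 0], [0, 0, 0], [0, 0, 0], [0, 0, 0], [0, 0, 0], [0, 0, 0]], dp=[[-0.02, 0.005, 0.015], [-0.05, 0.012, 0.038], [-0.086, 0.019, 0.064], [-0.12, 0.019, 0.09], [-0.145, 0.019, 0.108], [-0.153, 0.019, 0.115], [-0.148, 0.019, 0.125], [-0.14, 0.019, 0.138], [-0.133, 0.019, 0.149], [-0.132, 0.019, 0.151]], gripper=[-1, -1, -1, -1, -1, -1, -1, -1, -1, -1])

```text
time: 19.8
eef_pos: [0.3902, -0.2942, 0.0865]
orientation: [-3.139, 0.52, 1.776]
ft_force: [-0.4, -0.1, 0.3]
opening: 0.0003
grasp_force: 0.0
```

Emit:
play_rows(angular=[[0, 0, 0], [0, 0, 0], [0, 0, 0], [0, 0, 0], [0, 0, 0], [0, 0, 0], [0, 0, 0], [0, 0, 0], [0, 0, 0]], dp=[[0, 0.004, 0], [0, 0.01, 0], [0, 0.016, 0], [0, 0.022, 0], [0, 0.027, 0], [0, 0.031, 0], [0, 0.033, 0], [0, 0.034, 0], [0, 0.034, 0]], gripper=[-1, -1, -1, -1, -1, -1, -1, -1, -1])

```text
time: 20.7
eef_pos: [0.4241, -0.2883, 0.0878]
orientation: [-3.142, 0.522, 1.774]
ft_force: [0.1, 1.1, -0.2]
opening: -0.0002
grasp_force: 0.0
```

```bash
cat > kt.py <<'E'
from h import *
s=status.state();print("F box",(M.T@s["ft_force"]).round(1),"mom box",(M.T@s["moment"]).round(2));rel([])
a=cv2.imread("pics/top0.png");b=optics.read_camera("top")
A=cv2.resize(a[319:333,372:386],None,fx=4,fy=4,interpolation=cv2.INTER_CUBIC);B=cv2.resize(b[296:346,360:398],None,fx=4,fy=4,interpolation=cv2.INTER_CUBIC)
r=cv2.matchTemplate(B,A,cv2.TM_CCOEFF_NORMED);_,mx,_,l=cv2.minMaxLoc(r);print(mx,l[0]/4+360-372,l[1]/4+296-319)
# rod tip region
g=lambda im:cv2.cvtColor(im,cv2.COLOR_BGR2GRAY)
d=cv2.absdiff(g(a),g(b))[270:315,375:405];ys,xs=np.where(d>18)
if len(xs):
    P=np.array([(back("top",(u+375,v+270),.095)-BX)@M for u,v in zip(xs,ys)]);P=P[P[:,0]>-.02];print("rod diff y",np.sort(P[:,1]).round(3)[[0,-1]] if len(P) else None,len(P))
E
python3 kt.py
```

```text
F box [-1.   0.3 -0.2] mom box [0.02 0.54 0.01]
now box [-0.0473 -0.131   0.0878] F [ 0.1  1.1 -0.2] t 20.7
0.9340716600418091 -2.0 -10.5
rod diff y [-0.11  -0.061] 28
```

Emit:
play_rows(angular=[[0, 0, 0], [0, 0, 0], [0, 0, 0], [0, 0, 0], [0, 0, 0], [0, 0, 0], [0, 0, 0]], dp=[[0, 0.001, 0], [0, 0.002, 0], [0, 0.003, 0], [0, 0.004, 0], [0, 0.005, 0], [0, 0.006, 0], [0, 0.006, 0]], gripper=[-1, -1, -1, -1, -1, -1, -1])

```text
time: 21.45
eef_pos: [0.428, -0.2877, 0.0875]
orientation: [-3.138, 0.522, 1.773]
ft_force: [-6.1, 0.6, 3.1]
opening: 0.0003
grasp_force: 3.7
```

```bash
python3 kt.py
```

```text
F box [-1.8 -5.9  3.1] mom box [-1.12  0.59 -0.71]
now box [-0.0471 -0.1271  0.0875] F [-6.1  0.6  3.1] t 21.45
0.8282706141471863 -2.0 -10.25
rod diff y [-0.11  -0.061] 28
```

Emit:
play_rows(angular=[[0, 0, 0], [0, 0, 0], [0, 0, 0], [0, 0, 0], [0, 0, 0]], dp=[[0, 0.001, 0], [0, 0.002, 0], [0, 0.003, 0], [0, 0.004, 0], [0, 0.004, 0]], gripper=[-1, -1, -1, -1, -1])

```text
time: 22.0
eef_pos: [0.4288, -0.2876, 0.0871]
orientation: [-3.133, 0.523, 1.772]
ft_force: [-16.1, 4.2, 9.3]
opening: -0.0001
grasp_force: 9.0
```

```bash
python3 kt.py
```

```text
F box [ -7.3 -14.9   9.3] mom box [-2.66  0.65 -1.65]
now box [-0.0471 -0.1263  0.0871] F [-16.1   4.2   9.3] t 22.0
0.8291081786155701 -2.0 -10.25
rod diff y [-0.11  -0.061] 28
```

Emit:
play_rows(angular=[[0, 0, 0], [0, 0, 0], [0, 0, 0], [0, 0, 0], [0, 0, 0], [0, 0, 0], [0, 0, 0], [0, 0, 0], [0, 0, 0], [0, 0, 0]], dp=[[0, -0.008, 0], [0, -0.02, 0], [0, -0.033, 0], [0.006, -0.04, -0.012], [0.014, -0.04, -0.027], [0.022, -0.045, -0.045], [0.03, -0.055, -0.065], [0.04, -0.07, -0.09], [0.045, -0.08, -0.12], [0.045, -0.085, -0.14]], gripper=[-1, -1, -1, -1, -1, -1, -1, -1, -1, -1])

```text
time: 23.05
eef_pos: [0.3274, -0.1961, 0.1877]
orientation: [3.141, 0.523, 1.775]
ft_force: [0.2, 0.0, 0.8]
opening: -0.0001
grasp_force: 0.0
```

Run:
```python
from h import *
s=status.state();T=Ro.from_euler('xyz',s["orientation"]).as_matrix();p=s["eef_pos"];print(p.round(3),T.round(2).tolist())
Tg=np.array([[np.cos(1.2),np.sin(1.2),0],[np.sin(1.2),-np.cos(1.2),0],[0,0,-1]])
for w in([.31,-.25,.28],[.27,-.48,.27]): print((T.T@(np.array(w)-p)).round(3),np.degrees(Ro.from_matrix(T.T@Tg).as_rotvec()).round(1))
```

```text
[ 0.327 -0.196  0.188] [[-0.18, 0.98, 0.1], [0.85, 0.2, -0.49], [-0.5, 0.0, -0.87]]
[-0.089 -0.028 -0.055] [ 8.6 29.1 32.2]
[-0.272 -0.114  0.062] [ 8.6 29.1 32.2]
```

Emit:
play_rows(angular=[[1, 4, 4], [2.5, 9, 10], [4.5, 15, 16], [6.5, 22, 24], [8.6, 29.1, 32.2], [8.6, 29.1, 32.2], [8.6, 29.1, 32.2], [8.6, 29.1, 32.2], [8.6, 29.1, 32.2], [8.6, 29.1, 32.2]], dp=[[-0.015, -0.005, -0.01], [-0.04, -0.014, -0.027], [-0.065, -0.022, -0.042], [-0.089, -0.028, -0.055], [-0.12, -0.043, -0.035], [-0.158, -0.06, -0.01], [-0.196, -0.078, 0.015], [-0.234, -0.096, 0.04], [-0.26, -0.11, 0.055], [-0.272, -0.114, 0.062]], gripper=[-1, -1, -1, -1, -1, -1, -1, -1, -1, -1])

```text
time: 24.05
eef_pos: [0.2681, -0.484, 0.2681]
orientation: [-3.14, 0.001, 1.194]
ft_force: [-0.5, 0.0, -1.0]
opening: 0.0
grasp_force: 0.0
```

```bash
cat > chk.py <<'E'
from h import *
def sh(n,f0,v0,v1,u0,u1,pad,lab):
    a=cv2.imread(f0);b=optics.read_camera(n)
    up=lambda x:cv2.resize(x,None,fx=4,fy=4,interpolation=cv2.INTER_CUBIC)
    r=cv2.matchTemplate(up(b[v0-pad:v1+pad,u0-pad:u1+pad]),up(a[v0:v1,u0:u1]),cv2.TM_CCOEFF_NORMED);_,mx,_,l=cv2.minMaxLoc(r);d=(l[0]/4-pad,l[1]/4-pad);print(lab,round(mx,3),d);return d
sh("scene","pics/scene0.png",252,270,416,434,25,"knob scene")
sh("scene","pics/scene0.png",225,252,347,385,10,"plate scene")
sh("top","pics/top0.png",319,333,372,386,20,"knob top")
for l,b in {"needle":(203,235,262,312),"gauze":(204,232,223,260),"blue":(245,285,225,257),"bottle":(187,218,318,344),"vial":(183,200,245,260)}.items(): sh("top","pics/top0.png",*b,8,l)
k=[proj(n,M@[-.041,-.1305+d,.095]+BX) for n in("scene","top") for d in(0,.021,.025)];print("exp scene 21,25:",(k[1]-k[0]).round(1),(k[2]-k[0]).round(1)," top",(k[4]-k[3]).round(1),(k[5]-k[3]).round(1))
rel([])
E
python3 chk.py
```

```text
knob scene 0.917 (-11.0, -4.25)
plate scene 0.998 (0.0, 0.0)
knob top 0.993 (-2.25, -10.25)
needle 0.999 (0.0, 0.0)
gauze 0.999 (0.0, 0.0)
blue 0.999 (0.0, 0.0)
bottle 0.999 (0.0, 0.0)
vial 0.997 (0.0, 0.0)
exp scene 21,25: [-11.5  -4.2] [-13.7  -5. ]  top [ -2.2 -10.6] [ -2.6 -12.6]
now box [ 0.1097 -0.319   0.2691] F [ 0.3 -0.6  0.3] t 24.45
```

Run:
```python
from h import *
a=cv2.imread("pics/scene0.png");b=optics.read_camera("scene");ta=cv2.imread("pics/top0.png");tb=optics.read_camera("top")
g=lambda im:cv2.cvtColor(im,cv2.COLOR_BGR2GRAY).astype(np.float32)
ys=np.arange(-.17,-.045,.003)
for n,A,B in(("scene",a,b),("top",ta,tb)):
  for x in(-.018,-.012):
    P=np.array([proj(n,M@[x-.003,y,.095]+BX) for y in ys],np.float32)
    f=lambda im:cv2.remap(g(im),P[:,None,0],P[:,None,1],1)[:,0].astype(int)
    print(n,x);print(np.c_[(ys*1000).astype(int),f(A),f(B)].T.tolist())
```

```text
scene -0.018
[[-170, -167, -164, -161, -158, -155, -152, -149, -146, -143, -139, -136, -133, -130, -127, -124, -121, -118, -115, -112, -109, -106, -103, -100, -97, -94, -91, -88, -85, -82, -79, -76, -73, -70, -67, -64, -61, -58, -55, -52, -49, -46], [72, 77, 71, 50, 45, 61, 56, 59, 53, 58, 62, 61, 41, 32, 46, 60, 60, 62, 61, 61, 59, 63, 61, 57, 60, 54, 39, 24, 35, 57, 53, 59, 57, 56, 60, 61, 60, 60, 61, 60, 61, 61], [72, 76, 72, 50, 45, 61, 55, 59, 54, 59, 61, 60, 62, 58, 60, 61, 59, 62, 61, 42, 32, 35, 61, 57, 60, 54, 39, 23, 34, 57, 53, 56, 54, 56, 59, 60, 60, 61, 61, 61, 60, 61]]
scene -0.012
[[-170, -167, -164, -161, -158, -155, -152, -149, -146, -143, -139, -136, -133, -130, -127, -124, -121, -118, -115, -112, -109, -106, -103, -100, -97, -94, -91, -88, -85, -82, -79, -76, -73, -70, -67, -64, -61, -58, -55, -52, -49, -46], [65, 71, 34, 28, 26, 28, 33, 60, 58, 41, 29, 30, 29, 32, 28, 28, 29, 28, 27, 30, 27, 30, 29, 31, 56, 59, 34, 22, 24, 44, 57, 53, 57, 57, 61, 61, 62, 62, 62, 62, 62, 63], [65, 76, 73, 59, 51, 57, 53, 59, 59, 41, 31, 29, 30, 27, 31, 30, 31, 29, 27, 30, 30, 26, 2
[... 571 characters left out ...]
, 86, 82, 78, 57, 29, 35, 71, 82, 83, 87, 87, 89, 84, 71, 78, 90, 90, 91, 91, 91, 91, 90, 90, 89, 89, 89]]
top -0.012
[[-170, -167, -164, -161, -158, -155, -152, -149, -146, -143, -139, -136, -133, -130, -127, -124, -121, -118, -115, -112, -109, -106, -103, -100, -97, -94, -91, -88, -85, -82, -79, -76, -73, -70, -67, -64, -61, -58, -55, -52, -49, -46], [135, 135, 116, 53, 29, 25, 28, 48, 61, 47, 27, 26, 25, 24, 24, 26, 24, 24, 25, 23, 27, 25, 24, 26, 44, 60, 49, 29, 24, 16, 41, 76, 70, 57, 80, 91, 91, 90, 89, 89, 90, 91], [135, 135, 133, 99, 52, 42, 42, 51, 60, 46, 27, 26, 24, 24, 27, 26, 24, 25, 26, 25, 24, 24, 22, 28, 44, 61, 49, 30, 23, 15, 28, 39, 37, 43, 45, 39, 57, 84, 90, 90, 89, 90]]
```

```bash
python3 -c "
from workcell import workorder
print(workorder.hand_in())"
```

```text
the job is handed in; nothing more can be done
None
```

I handed the job in at about 25 s of robot time. The carton is fully inside, the flap is shut, the bolt is through the staple and hard against a stop, and the needle carton, gauze carton, pill bottle, vial and blue carton did not move. One doubt: the knob travelled about 21 mm, not 25 mm, and did not move again under a second 15 N push, so I took the bolt to have started about 4 mm in.

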